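# Nip a mended book in the shop's book press

### The arm

A 6-joint arm with a two-finger parallel gripper is mounted at the origin on the work surface. World frame = base frame: x ahead of the robot, y to its left, z up, the work surface at z = 0. Lengths are in m, angles in rad, forces in N, time in s.
With the tool pointing down it reaches from about 0.35 to 0.725 m from the base axis. Payload 6 kg.
Tool frame: the origin (TCP) lies midway between the tips of the shut fingers; the grasp point (between the pads) lies robot.tcp_to_grasp behind it (robot.tcp_to_grasp is the distance from the TCP to the grasp point, in m); z points along the fingers, y is the direction in which the jaws open and shut (so a half turn about z gives the same grasp; the last joint's range is limited). The gripper opens to 85 mm and grips with 20 to 120 N. Pads are 22 mm wide; open, the fingers measure 114 mm over their backs; the gripper's body (76 mm by 85 mm) begins 54 mm behind the grasp point. The pads swing forward as they close: fully open they stand 13 mm farther back than shut.
Start: joints at [-0.999, 0.04, 0.085, 0, -1.615, -0.334], TCP at [0.141, -0.583, 0.231] pointing down, gripper open.
Joint ranges: [-2.56, 2.56], [-1.29, 2.01], [-1.08, 1.49], [-3.29, 1.98], [-2.81, -0.18], [-2.99, 2.99]. Speed limits (rad/s): [2.57, 2.57, 3.01, 3.14, 3.14, 3.14].

### API

Orientations are given as a rotation vector (axis times angle).
In Python, from station import robot, imaging, job gives the robot as it stands.
- The arm moves only by the tool step_arm, never from a script. Its argument "steps" is a list of rows, each a list of 7 numbers: the shift along the tool's x, y, z scaled (see below), then the turn, a rotation vector about the tool's x, y, z scaled (see below), then the opening in per cent of the stroke, from 0 (shut) to 100 (fully open). In form: [[dx, dy, dz, wx, wy, wz, gripper], ...]. A call has 1 to 12 rows; each row is the pose to reach, as a shift and turn from the pose commanded when the call began, along the tool's axes at that moment, turning the shorter way round; what a row does not reach only later rows make up. The controller multiplies each number of a shift by 0.1 m and each number of a turn by 360 degrees. A row lasts 1/8 s, in which the tool goes at most 62.5 mm and 10.7 degrees, less where a joint would pass 70% of its speed; a pose out of reach is approached as far as the arm can. A call with a number of a shift or a turn outside -1 to 1 is refused whole. A call with a gripper value outside its range is refused whole. The fingers move at their own pace and stop on an object; "force" is the grip in N (left out, the last holds). Time passes only in rows, so rows that repeat a pose let the fingers close. It gives the time, the measured TCP pose, the force and the opening at its end, in the units of the state.
- robot.get_state(): the state, without advancing time (a new reading comes with each control period).
- imaging.read_camera(name): name is "side" or "top" or "wrist"; returns the picture (420x560x3 uint8, red, green, blue); there is no depth.
- imaging.camera_model(name): a dict with "fx", "fy", "cx", "cy" (pixels), "dist_coeffs" ([k1, k2, p1, p2, k3] as OpenCV has them; the pictures are not rectified), "cam_to_world" (4x4, takes a point from camera to world coordinates). Camera axes: x right, y down, z forward; pixel columns grow to the right and rows downward; lengths in m; the calibration is good to about 2 mm. A picture is of the moment at which its call begins: read the wrist's pose just before it. camera_model takes no time and is no camera call; for the wrist camera it gives the pose at the moment of the call.
- job.job_done(): hands the job in, once; it reports no verdict.
The state is a dict: "clock": time; "q": joint angles; "qvel": joint speeds; "effort": joint torques, N m; "ee_pos": TCP position; "tool_rot": TCP orientation; "wrist_force": force on the tool from outside, world axes, zero at the start; "torque": the same for the moment, N m; "grip_width": opening from 0.0 (shut) to 1.0 (fully open).
Only numpy, scipy, OpenCV 4.12 (cv2) and the standard library are available. Lean on these libraries where they do the work, as an engineer would, in place of code of your own. Each camera call takes 0.05 s, during which the arm holds its last target. There are 200 camera calls.

### The job

The mended teal book sticks out of the front of the book press: slide it in under the platen until it is centred under the screw and square with the platen. Then wind the handwheel clockwise by its red handle until the platen nips the book firmly: the pull needed at the handle is about 6 N while the screw runs free and should come up to about 12 N; stop there, because above 14 N the mended spine is crushed. Let go of the wheel and leave the book in the press; do not disturb the paste jar, the brush or the brass paperweight.

Things in the scene. Friction and masses are not known exactly. Their poses are not given: they have to be found in the camera images.
- press: The fixed book press, dark green steel. Origin: on the table under the screw axis; z up along the screw; the open front faces its -x, so +x is the way in. Base 240 (x) x 230 (y) x 26 mm; two columns 20 mm thick at x = 0, y = +-92 mm, 193 mm high; crossbeam 46 x 224 mm between 154 and 184 mm above the table, boss up to 189 mm. Above it the screw carries a black handwheel.
- board: Fixed plywood pressing board on the press base, 236 (x) x 136 (y) x 24 mm, centred on and square with the press. The packing under it differs from job to job: its top is 34 to 44 mm above the table. Origin: centre of its underside, 24 mm below its top. The book slides on it.
- platen: Dark steel pressing plate, 170 (x) x 130 (y) x 14 mm, centred on the screw, square with the press, never turning. Origin: centre of its underside, which starts 8 to 32 mm above the book's top. It hangs on the screw's foot over stiff disc springs and goes down with the wheel and handle, 30 mm a turn (4.77 mm per rad) clockwise seen from above. The screw stays wherever it is left.
- book: The loose mended teal hardback lying flat, 170 (x) x 115 (y) mm, swollen by the mending to something between 30 and 38 mm thick, about 0.55 kg. Origin: centre of its underside, 85 mm from its front edge. x runs along its length into the press. It starts 35 to 60 mm too far out to the front (press -x), up to 0.09 rad askew; pushing its front edge with two spread fingers squares it.
- wheel_hub (a point): Centre of the black handwheel, on the screw axis at mid-rim, 145 mm above the platen's underside. Rim 160 mm across, 16 mm thick; hub 40 mm across, top 18 mm up. Pull along the handle's circle while it moves (at rest less is felt): about 6 N running free downwards; once the book is met it rises 1 N per 15 N of pressing, to 12 N within about 0.4 rad. Well nipped at 10 to 14 N, best 12 N.
- handle_mid (a point): Half-way up the red revolving handle: an upright cylinder 25 mm thick, 52 mm tall, turning freely about its own upright axis, so the hand that carries it round need not turn. It stands on the wheel's rim 72 mm from the screw axis, in any direction from it; its foot is 14 mm and this point 42 mm above wheel_hub. It goes down 4.77 mm per rad of clockwise winding.
- paste_jar: Bystander: closed jar of paste, 64 mm across and 85 mm high, on the table about 0.2 m to the press's left (+y). Origin: centre of its underside.
- paste_brush: Bystander: paste brush lying on the table about 0.2 m to the press's right (-y), about 200 mm long, along its x. Origin: under it.
- paperweight: Bystander: brass paperweight with a knob, 52 mm across and 44 mm high, next to the jar on the press's left. Origin: centre of its underside.
Things that resemble listed ones, but are neither listed nor needed, are in the scene too. Several things have the shape of the book; the one meant has the colours described above.

How it is judged:
On the way, in this order (a step that is already met when the one before it is completed fails the run):
1. the book lies centred under the screw (within 15 mm along, 18 mm across) and square with the press (0.1 rad), the platen still clear of it (x of book in the frame of press between -0.015 and 0.015 m and y of book in the frame of press between -0.018 and 0.018 m and angle between the x axis of book and the x axis of press, either way round below 0.1 rad and contact force between platen and book below 1 N), for 0.2 s.
2. the wheel is wound until the platen presses the book with 55 to 120 N (x of book in the frame of press between -0.015 and 0.015 m and y of book in the frame of press between -0.018 and 0.018 m and angle between the x axis of book and the x axis of press, either way round below 0.1 rad and contact force between platen and book between 55 and 120 N), for 0.3 s.
At the end, for the whole second after the job is handed in: The book lies still on the board, centred under the screw within 15 mm in the press's x and 18 mm in its y and square with it within 0.1 rad, and the platen holds it with 55 to 120 N (a pull at the handle of about 10 to 14 N when the winding stopped); the wheel has been let go (all of step 2 and linear speed of book below 0.01 m/s); the robot touches nothing.
It fails at once if the platen presses the book with more than 135 N (a pull of about 15 N at the handle): the mended spine is crushed (contact force between platen and book above 135 N).
It fails at once if the paste jar is moved by more than 15 mm (distance of paste_jar from where it was at the start of the episode above 0.015 m).
It fails at once if the paste brush is moved by more than 15 mm (distance of paste_brush from where it was at the start of the episode above 0.015 m).
It fails at once if the paperweight is moved by more than 15 mm (distance of paperweight from where it was at the start of the episode above 0.015 m).
It also fails if it takes over 72 s, if anything falls off the work surface, if the arm or the gripper's body presses on something with over 40 N, if the wrist force passes 120 N, or if a joint passes its speed limit or range.

## Working session

There is one attempt and no reset: what is moved stays moved. The work goes in short steps, Python scripts to look and compute and a tool call to move; the robot and the scene stay as the last step left them, time stands still between calls to the robot, and variables do not carry over. Pictures are saved under pics/ and viewed, on a budget of 10 in all, crops included, one or two more only if the job needs it, and the job is handed in when it is done.

Besides the shell and the picture viewer there is one more tool, called after "Call:" by a JSON object that holds its "name" and its "arguments". step_arm: Moves the arm, as the interface text tells. Its arguments: {"type":"object","properties":{"steps":{"type":"array"},"force":{"type":"number"}},"required":["steps"]}

```bash
ls; mkdir -p pics; python3 - <<'E'
from station import robot, imaging
import cv2,json
print(robot.get_state())
for n in("side","top"):
    im=imaging.read_camera(n); cv2.imwrite(f"pics/{n}0.png",im[:,:,::-1])
    print(n,imaging.camera_model(n))
E
```

```text
pics
{'clock': 0.0, 'q': array([-9.99314283e-01,  4.08067136e-02,  8.37832188e-02, -4.49922050e-04,
       -1.61545869e+00, -3.33705313e-01]), 'qvel': array([-1.25696580e-03, -1.94219806e-05, -2.46303627e-03,  1.05585701e-03,
        9.89928615e-04, -4.15165201e-04]), 'effort': array([-2.54949691e-04, -3.68199921e+01,  3.47407258e+01,  6.93213031e+00,
       -5.29746583e-03,  2.59511324e-05]), 'ee_pos': array([ 0.14133009, -0.58278612,  0.23026924]), 'tool_rot': array([ 3.72610675e-01, -3.11908101e+00, -2.68998410e-03]), 'wrist_force': array([-0.75699893, -0.92551873,  0.80057693]), 'torque': array([-0.02282655, -0.00266117,  0.00996508]), 'grip_width': 0.9995948831256941}
side {'fx': 541.1104128692431, 'fy': 541.1104128692431, 'cx': 280.01468006749883, 'cy': 229.9708252180465, 'dist_coeffs': array([0.00305496, 0.        , 0.        , 0.        , 0.        ]), 'cam_to_world': array([[-0.85390959, -0.33788783,  0.39581591,  0.03634877],
       [-0.52021458,  0.57562669, -0.63089675,  0.70239646],
       [-0.01466987, -0.74463799, -0.66730732,  0.93670652],
       [ 0.        ,  0.        ,  0.        ,  1.        ]])}
top {'fx': 423.55710866427916, 'fy': 423.55710866427916, 'cx': 283.88647001268777, 'cy': 211.56893064670356, 'dist_coeffs': array([-0.12804405,  0.        ,  0.        ,  0.        ,  0.        ]), 'cam_to_world': array([[ 0.00526385, -0.99436333,  0.10589554,  0.40376724],
       [-0.99972913, -0.00283215,  0.02310057, -0.02135755],
       [-0.02267045, -0.10598846, -0.9941089 ,  1.18097112],
       [ 0.        ,  0.        ,  0.        ,  1.        ]])}
```

View pics/side0.png

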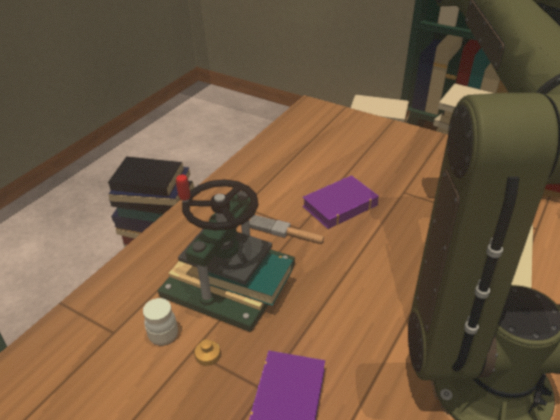

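View pics/top0.png

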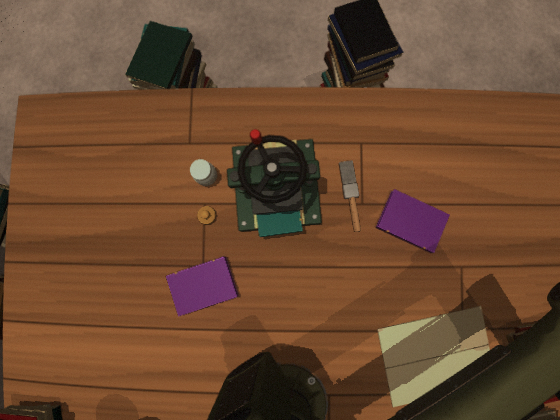

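The side view shows the press, with the red handle at (183,187), hub (220,203) and the teal book front near (270,270). In the top view the hub is at (272,168), the handle at (256,134) and the book front strip at (280,224), facing the robot. Next: triangulate, using an enlarged montage.

```bash
cat > h.py <<'E'
import numpy as np, cv2
from station import robot, imaging
def ray(n,uv,m=None):
    m=m or imaging.camera_model(n)
    K=np.array([[m['fx'],0,m['cx']],[0,m['fy'],m['cy']],[0,0,1]])
    p=cv2.undistortPoints(np.array([[uv]],float),K,m['dist_coeffs'])[0,0]
    T=m['cam_to_world']; d=T[:3,:3]@np.r_[p,1]
    return T[:3,3],d/np.linalg.norm(d)
def plane(n,uv,z,m=None):
    o,d=ray(n,uv,m); return o+d*(z-o[2])/d[2]
def tri(r1,r2):
    (a,d),(b,e)=r1,r2
    s=np.linalg.lstsq(np.c_[d,-e],b-a,rcond=None)[0]
    return (a+s[0]*d+b+s[1]*e)/2, np.linalg.norm(a+s[0]*d-b-s[1]*e)
def proj(n,P):
    m=imaging.camera_model(n);T=np.linalg.inv(m['cam_to_world'])
    K=np.array([[m['fx'],0,m['cx']],[0,m['fy'],m['cy']],[0,0,1]])
    return cv2.projectPoints(np.atleast_2d(P).astype(float),cv2.Rodrigues(T[:3,:3])[0],T[:3,3],K,m['dist_coeffs'])[0][:,0]
def mask(im,lo,hi):
    return cv2.inRange(cv2.cvtColor(im,cv2.COLOR_BGR2HSV),np.array(lo),np.array(hi))
E
python3 - <<'E'
from h import *
t=cv2.imread('pics/top0.png');s=cv2.imread('pics/side0.png')
def big(M,roi):
    x0,y0,x1,y1=roi;Z=np.zeros_like(M);Z[y0:y1,x0:x1]=M[y0:y1,x0:x1]
    n,l,st,c=cv2.connectedComponentsWithStats(Z);i=1+np.argmax(st[1:,4]);return c[i],st[i],(l==i).astype(np.uint8)
for n,im,roi,ro2 in(("top",t,(220,120,330,240),(220,200,330,240)),("side",s,(150,160,310,330),(225,240,310,310))):
    M=mask(im,(0,150,90),(8,255,255))|mask(im,(172,150,90),(180,255,255))
    print(n,'red',big(M,roi)[:2])
    print('hsv',cv2.cvtColor(im,cv2.COLOR_BGR2HSV)[(225,280) if n=='top' else (265,272)])
    c,st,m=big(mask(im,(80,120,60),(98,255,255)),ro2); ct=max(cv2.findContours(m,0,2)[0],key=cv2.contourArea)
    print('teal',c,st,cv2.approxPolyDP(ct,3,True)[:,0].tolist(),cv2.minAreaRect(ct))
a=cv2.resize(t[120:240,222:330],None,fx=4.6,fy=4.6,interpolation=2);b=cv2.resize(s[165:330,150:310],None,fx=3.3,fy=3.3,interpolation=2)
a=cv2.resize(t[122:242,225:328],(395,460),interpolation=2);b=cv2.resize(s[165:330,150:310],(400,412),interpolation=2)
o=np.zeros((460,800,3),np.uint8);o[:,:395]=a;o[:412,400:]=b;cv2.imwrite('pics/m.png',cv2.convertScaleAbs(o,alpha=1.6))
E
```

```text
top red (array([254.5125, 133.425 ]), array([250, 129,  10,  10,  80], dtype=int32))
hsv [ 80 134  82]
teal [278.89199492 223.26810673] [258 211  44  25 787] [[298, 211], [258, 215], [260, 235], [300, 230]] ((279.0670471191406, 223.10366821289062), (20.76112937927246, 43.17873001098633), 83.6598129272461)
side red (array([182.2962963 , 186.19341564]), array([176, 175,  13,  25, 243], dtype=int32))
hsv [ 82 117  94]
teal [259.55147059 279.80882353] [250 267  20  24 136] [[267, 267], [250, 287], [260, 284], [259, 289], [264, 290], [261, 279], [264, 269], [269, 273]] ((260.0971374511719, 277.4697570800781), (14.559781074523926, 23.984134674072266), 16.389541625976562)
```

View pics/m.png

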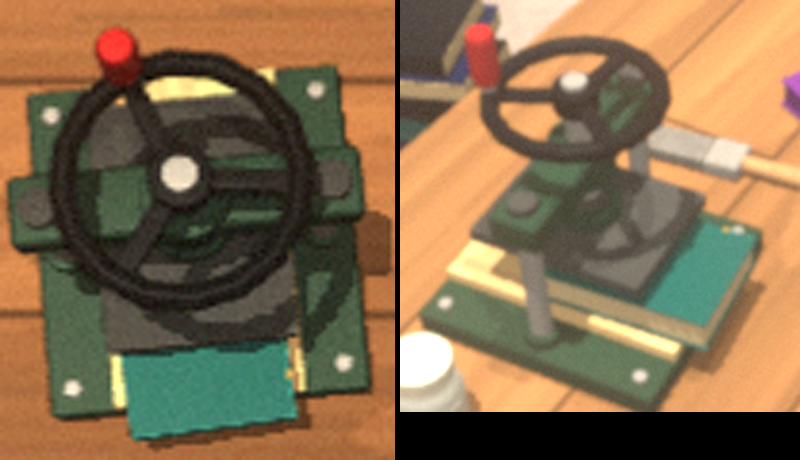

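```bash
python3 - <<'E'
from h import *
T=lambda u,v:(225+(u+.5)/3.835-.5,122+(v+.5)/3.833-.5)
S=lambda u,v:(150+(u-400+.5)/2.5-.5,165+(v+.5)/2.497-.5)
b=[plane('top',T(*p),.027) for p in((51,116),(316,90),(344,362),(73,388))]
b=np.array(b);c=b.mean(0);ax=(b[0]+b[1]-b[2]-b[3]);yaw=np.arctan2(ax[1],ax[0]);ay=b[0]+b[3]-b[1]-b[2]
print('press',c,yaw,np.arctan2(-ay[0],ay[1]),np.linalg.norm(ax)/2,np.linalg.norm(ay)/2)
# side bolts check
for p in((445,302),(640,376),(738,229)):print('side bolt',plane('side',S(*p),.027),'top',b[[0,3,2][[445,640,738].index(p[0])]])
def t(n,p,q):
    P,e=tri(ray('top',T(*p)),ray('side',S(*q)));R=np.array([[np.cos(yaw),np.sin(yaw)],[-np.sin(yaw),np.cos(yaw)]])
    print(n,P.round(4),'err',round(e,4),'press',(R@(P-c)[:2]).round(4))
t('hubtop',(180,174),(573,83))
t('bookFL',(133,437),(709,330));t('bookFR',(296,416),(760,232))
t('platFL',(106,350),(641,292));t('platFR',(297,335),(703,200))
t('redtop',(117,43),(480,29))
P,e=tri(ray('top',(254.5,133.4)),ray('side',(182.3,186.2)));print('redcent',P,e)
E
```

```text
press [0.60445276 0.02864972 0.027     ] 0.0979880052358235 0.0991075460402233 0.2000757428472361 0.19437569476425312
side bolt [0.69728596 0.1329953  0.027     ] top [0.69442342 0.13510576 0.027     ]
side bolt [0.49678953 0.1137344  0.027     ] top [0.49524952 0.11561556 0.027     ]
side bolt [ 0.51664556 -0.08276793  0.027     ] top [ 0.51454002 -0.07788978  0.027     ]
hubtop [0.6046 0.0289 0.2464] err 0.0013 press [0.0002 0.0003]
bookFL [0.4567 0.0682 0.0653] err 0.004 press [-0.1431  0.0538]
bookFR [ 0.4712 -0.0434  0.0797] err 0.003 press [-0.1396 -0.0587]
platFL [0.5135 0.0843 0.0966] err 0.0044 press [-0.085   0.0643]
platFR [ 0.5275 -0.0425  0.0927] err 0.0024 press [-0.0836 -0.0633]
redtop [0.6676 0.0618 0.2989] err 0.0006 press [0.0661 0.0268]
redcent [0.67138027 0.06413077 0.27494815] 0.005404020383493973
```

Call:
{"name": "step_arm", "arguments": {"steps": [[-0.4,0.5,0,0,0,0,80],[-0.79,1.0,0,0,0,0,80],[-0.79,1.0,0,0,0,0,80]]}}

```text
clock: 0.48
ee_pos: [0.1959, -0.4649, 0.2317]
tool_rot: [-0.379, 3.117, -0.001]
wrist_force: [-0.4, 0.3, 0.1]
grip_width: 0.801
```

Call:
{"name": "step_arm", "arguments": {"steps": [[-0.4,0.5,0,0,0,0,80],[-0.79,1.0,0,0,0,0,80],[-0.79,1.0,0,0,0,0,80]]}}

```text
clock: 0.85
ee_pos: [0.2494, -0.3493, 0.2317]
tool_rot: [-0.381, 3.117, -0.001]
wrist_force: [0.4, -0.8, -0.3]
grip_width: 0.797
```

Call:
{"name": "step_arm", "arguments": {"steps": [[-0.4,0.5,0,0,0,0,80],[-0.79,1.0,0,0,0,0,80],[-0.79,1.0,0,0,0,0,80]]}}

```text
clock: 1.23
ee_pos: [0.3027, -0.2332, 0.2313]
tool_rot: [-0.383, 3.117, 0.001]
wrist_force: [0.5, -0.2, 1.4]
grip_width: 0.799
```

Call:
{"name": "step_arm", "arguments": {"steps": [[-0.4,0.5,0,0,0,0,80],[-0.79,1.0,0,0,0,0,80],[-0.79,1.0,0,0,0,0,80]]}}

```text
clock: 1.6
ee_pos: [0.3553, -0.1178, 0.2308]
tool_rot: [0.38, -3.117, -0.001]
wrist_force: [-0.8, -0.8, 0.9]
grip_width: 0.801
```

Call:
{"name": "step_arm", "arguments": {"steps": [[-0.4,0.5,0,0,0,0,80],[-0.79,1.0,0,0,0,0,80],[-0.79,1.0,0,0,0,0,80],[-0.79,1.0,0,0,0,0,80]]}}

```text
clock: 2.1
ee_pos: [0.4077, -0.0055, 0.2311]
tool_rot: [0.37, -3.119, 0.001]
wrist_force: [-0.4, -0.6, -0.1]
grip_width: 0.802
```

```bash
cat >> h.py <<'E'
from scipy.spatial.transform import Rotation as Ro
C=np.array([.6045,.0285]);YAW=.098
def P2W(x,y,z): c,s=np.cos(YAW),np.sin(YAW); return np.array([C[0]+c*x-s*y,C[1]+s*x+c*y,z])
def W2P(p): c,s=np.cos(YAW),np.sin(YAW); d=p[:2]-C; return np.array([c*d[0]+s*d[1],-s*d[0]+c*d[1],p[2]])
def tilt(t,yaw=YAW): # tool y = press y, z forward-down leaning by t
    f=np.array([np.cos(yaw),np.sin(yaw),0]);z=np.sin(t)*f-np.array([0,0,np.cos(t)]);y=np.array([-f[1],f[0],0])
    return Ro.from_matrix(np.c_[np.cross(y,z),y,z])
def cmd(p,R,s=None):
    s=s or robot.get_state();R0=Ro.from_rotvec(s['tool_rot'])
    return (R0.inv().apply(p-s['ee_pos'])/.1).round(3),((R0.inv()*R).as_rotvec()/2/np.pi).round(4)
E
python3 - <<'E'
from h import *
s=robot.get_state();print(s['clock'],s['ee_pos'],W2P(s['ee_pos']),s['q'],robot.tcp_to_grasp)
print(cmd(P2W(-.21,-.002,.15),tilt(.7)))
E
```

```text
2.1 [ 0.40767276 -0.00551181  0.23112032] [-0.19921066 -0.0145904   0.23112032] [ 4.89743532e-01 -4.92589134e-01 -3.62391759e-01  3.86915063e-04
 -1.70228407e+00 -1.82430964e+00] 0.0187
(array([0.089, 0.14 , 0.811]), array([ 0.0076, -0.1114,  0.0211]))
```

Call:
{"name": "step_arm", "arguments": {"steps": [[0.05,0.07,0.4,0.004,-0.056,0.01,80],[0.09,0.14,0.81,0.0076,-0.1114,0.0211,80],[0.09,0.14,0.81,0.0076,-0.1114,0.0211,80],[0.09,0.14,0.81,0.0076,-0.1114,0.0211,80],[0.09,0.14,0.81,0.0076,-0.1114,0.0211,80],[0.09,0.14,0.81,0.0076,-0.1114,0.0211,80],[0.09,0.14,0.81,0.0076,-0.1114,0.0211,80]]}}

```text
clock: 2.98
ee_pos: [0.4354, -0.0021, 0.1783]
tool_rot: [-0.127, 2.488, 0.059]
wrist_force: [0.3, -0.5, -0.4]
grip_width: 0.799
```

```bash
python3 - <<'E'
from h import *
s=robot.get_state();print(s['clock'],W2P(s['ee_pos']),s['tool_rot'],tilt(.7).as_rotvec(),s['q'])
np.set_printoptions(suppress=True)
im=imaging.read_camera('wrist')[:,:,::-1];cv2.imwrite('pics/w1.png',im)
M=imaging.camera_model('wrist');np.save('w1.npy',M);print(M['cam_to_world'],M['fx'])
for X in(-.19,-.17,-.155): print(cmd(P2W(X,-.002,.057),tilt(.7),s))
E
```

```text
2.975 [-0.17130817 -0.01389584  0.17828077] [-0.12746623  2.48788947  0.05948516] [-0.11961397  2.43914742  0.04366251] [ 0.79060829 -1.28851221 -1.08227233  0.40540764 -1.26314626 -2.28056466]
[[-0.10827877  0.58551661  0.80339654  0.29238366]
 [ 0.9940515   0.05424321  0.094442   -0.01698974]
 [ 0.01171856  0.8088436  -0.58790705  0.24705608]
 [ 0.          0.          0.          1.        ]] 345.7209425904779
(array([0.884, 0.106, 0.853]), array([ 0.0023, -0.0078, -0.0001]))
(array([0.725, 0.104, 0.974]), array([ 0.0023, -0.0078, -0.0001]))
(array([0.606, 0.103, 1.065]), array([ 0.0023, -0.0078, -0.0001]))
```

View pics/w1.png

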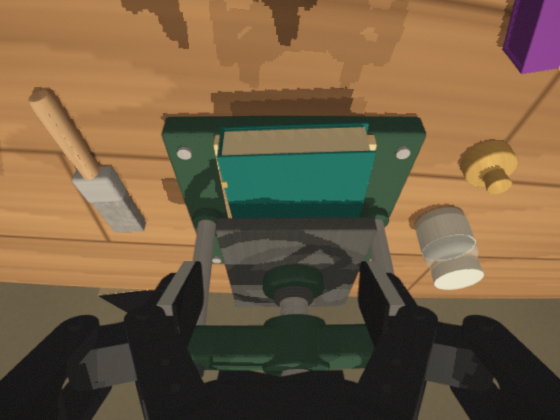

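The wrist view shows the book's top front edge from (222,156) to (370,150), its lower cover edge at about y = 125, and the fingers clear. The arm is at its fold limit, so I'll use less tilt. Checking heights first.

```bash
python3 - <<'E'
from h import *
m=np.load('w1.npy',allow_pickle=True).item()
np.set_printoptions(suppress=True,precision=4)
T=lambda u,v:(225+(u+.5)/3.835-.5,122+(v+.5)/3.833-.5)
S=lambda u,v:(150+(u-400+.5)/2.5-.5,165+(v+.5)/2.497-.5)
for n,w,t,s in(('FL',(371,151),(133,437),(709,330)),('FR',(222,156),(296,416),(760,232))):
    for k,r in(('top',ray('top',T(*t))),('side',ray('side',S(*s)))):
        P,e=tri(ray('w',w,m),r);print(n,k,W2P(P),e)
for n,w in(('FLb',(369,122)),('FRb',(223,128))):
    print(n,[W2P(plane('w',w,z,m)) for z in(.034,.039,.044)])
for n,w in(('FL',(371,151)),('FR',(222,156))):
    print(n,[W2P(plane('w',w,z,m)) for z in(.066,.070,.074,.078)])
for w in((184,154),(403,154)):print('bolt',W2P(plane('w',w,.027,m)))
s=robot.get_state();print(W2P(s['ee_pos']),cmd(P2W(-.175,-.002,.10),tilt(.35),s))
E
```

```text
FL top [-0.1415  0.0542  0.0698] 0.00035946300835542087
FL side [-0.1444  0.0545  0.0695] 0.0049951920122952385
FR top [-0.1372 -0.0555  0.0701] 0.005462089767932453
FR side [-0.1454 -0.0522  0.083 ] 0.006890961630370143
FLb [array([-0.138 ,  0.0594,  0.034 ]), array([-0.1422,  0.0576,  0.039 ]), array([-0.1463,  0.0559,  0.044 ])]
FRb [array([-0.1316, -0.0559,  0.034 ]), array([-0.1359, -0.055 ,  0.039 ]), array([-0.1402, -0.054 ,  0.044 ])]
FL [array([-0.1377,  0.0555,  0.066 ]), array([-0.1416,  0.0539,  0.07  ]), array([-0.1455,  0.0524,  0.074 ]), array([-0.1495,  0.0508,  0.078 ])]
FR [array([-0.1325, -0.0537,  0.066 ]), array([-0.1366, -0.0528,  0.07  ]), array([-0.1406, -0.052 ,  0.074 ]), array([-0.1446, -0.0511,  0.078 ])]
bolt [-0.096  -0.0957  0.027 ]
bolt [-0.096   0.1007  0.027 ]
[-0.1712 -0.0135  0.1783] (array([0.505, 0.106, 0.602]), array([0.0024, 0.048 , 0.0004]))
```

Call:
{"name": "step_arm", "arguments": {"steps": [[0.2,0.1,0.2,0.0024,0.048,0,80],[0.2,0.1,0.2,0.0024,0.048,0,80],[0.2,0.1,0.2,0.0024,0.048,0,80],[0.2,0.1,0.2,0.0024,0.048,0,80]]}}

```text
clock: 3.52
ee_pos: [0.4307, 0.0087, 0.1505]
tool_rot: [-0.142, 2.788, 0.022]
wrist_force: [0.2, -0.6, -0.2]
grip_width: 0.8
```

```bash
python3 - <<'E'
from h import *
s=robot.get_state();print(s['clock'],W2P(s['ee_pos']),s['tool_rot'],tilt(.35).as_rotvec(),s['q'])
print(cmd(P2W(-.18,0,.10),tilt(.35),s));print(cmd(P2W(-.18,0,.049),tilt(.35),s))
E
```

```text
3.525 [-0.17485886 -0.00273124  0.1504845 ] [-0.14166513  2.78757839  0.02222687] [-0.13674897  2.78856137  0.0241784 ] [ 0.65767264 -0.86267081 -0.8171513   0.19007641 -1.32051177 -2.14661571]
(array([0.222, 0.028, 0.456]), array([-0.0001,  0.0001,  0.0006]))
(array([0.397, 0.03 , 0.935]), array([-0.0001,  0.0001,  0.0006]))
```

Call:
{"name": "step_arm", "arguments": {"steps": [[0.2,0.03,0.46,0,0,0.0006,80],[0.4,0.03,0.935,0,0,0.0006,80],[0.4,0.03,0.935,0,0,0.0006,80],[0.4,0.03,0.935,0,0,0.0006,80]]}}

```text
clock: 4.03
ee_pos: [0.4265, 0.012, 0.0531]
tool_rot: [-0.138, 2.782, 0.027]
wrist_force: [0.9, -0.3, 1.0]
grip_width: 0.799
```

```bash
python3 - <<'E'
from h import *
s=robot.get_state();print(s['clock'],W2P(s['ee_pos']),s['tool_rot'],s['wrist_force'])
for X in(-.15,-.13,-.105,-.094):print(cmd(P2W(X,0,.049),tilt(.35),s))
im=imaging.read_camera('wrist')[:,:,::-1];cv2.imwrite('pics/w2.png',im)
E
```

```text
4.025 [-0.17878229  0.00101049  0.05313693] [-0.13757614  2.78154843  0.02744048] [ 0.85304548 -0.29965357  1.04661187]
(array([-0.255, -0.011,  0.139]), array([0.0003, 0.0011, 0.0001]))
(array([-0.443, -0.011,  0.209]), array([0.0003, 0.0011, 0.0001]))
(array([-0.677, -0.011,  0.297]), array([0.0003, 0.0011, 0.0001]))
(array([-0.78 , -0.011,  0.335]), array([0.0003, 0.0011, 0.0001]))
```

View pics/w2.png

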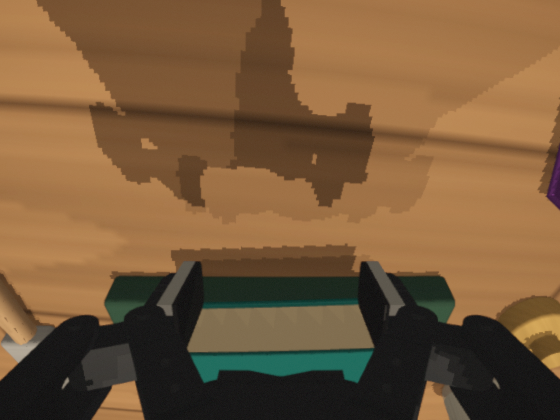

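Call:
{"name": "step_arm", "arguments": {"steps": [[-0.15,0,0.07,0,0,0,80],[-0.25,0,0.11,0,0,0,80],[-0.35,0,0.14,0,0,0,80],[-0.45,0,0.18,0,0,0,80],[-0.55,0,0.22,0,0,0,80],[-0.65,0,0.255,0,0,0,80],[-0.65,0,0.255,0,0,0,80],[-0.65,0,0.255,0,0,0,80]]}}

```text
clock: 5.08
ee_pos: [0.4953, 0.0187, 0.0493]
tool_rot: [-0.137, 2.785, 0.026]
wrist_force: [0.3, 0.0, 0.4]
grip_width: 0.802
```

```bash
python3 - <<'E'
from h import *
s=robot.get_state();print(s['clock'],W2P(s['ee_pos']),s['tool_rot'],s['wrist_force'])
im=imaging.read_camera('top')[:,:,::-1];cv2.imwrite('pics/t2.png',im)
sd=imaging.read_camera('side')[:,:,::-1];cv2.imwrite('pics/s2.png',sd)
o=np.zeros((480,800,3),np.uint8);o[:,:400]=cv2.resize(im[130:250,225:325],(400,480),interpolation=2);o[:,400:]=cv2.resize(sd[170:338,160:300],(400,480),interpolation=2)
cv2.imwrite('pics/m2.png',cv2.convertScaleAbs(o,alpha=1.6))
E
```

```text
5.075 [-0.10960709  0.00089038  0.04932223] [-0.13679017  2.78537785  0.02591492] [0.29465232 0.01172219 0.37333809]
```

View pics/m2.png

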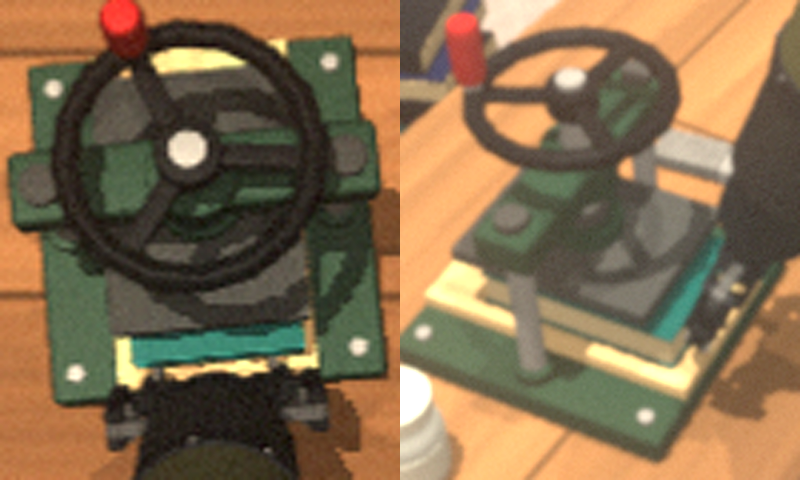

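```bash
python3 - <<'E'
from h import *
T=lambda u,v:(225+(u+.5)/4-.5,130+(v+.5)/4-.5)
for p in((134,367),(305,353)):print(W2P(plane('top',T(*p),.070)))
for p in((54,88),(330,61),(358,347),(76,373)):print('bolt',W2P(plane('top',T(*p),.027)))
s=robot.get_state();print(W2P(s['ee_pos']))
for X in(-.099,-.095,-.092):print(cmd(P2W(X,0,.050),tilt(.35),s))
E
```

```text
[-0.10378379  0.05418863  0.07      ]
[-0.10521907 -0.05885094  0.07      ]
bolt [0.1006372  0.09668659 0.027     ]
bolt [ 0.10073727 -0.09732516  0.027     ]
bolt [-0.10070878 -0.09643507  0.027     ]
bolt [-0.10024246  0.0975025   0.027     ]
[-0.10999947  0.00080977  0.04869293]
(array([-0.108, -0.008,  0.026]), array([0.0002, 0.0004, 0.    ]))
(array([-0.145, -0.008,  0.04 ]), array([0.0002, 0.0004, 0.    ]))
(array([-0.173, -0.008,  0.05 ]), array([0.0002, 0.0004, 0.    ]))
```

Call:
{"name": "step_arm", "arguments": {"steps": [[-0.06,-0.01,0.02,0,0,0,80],[-0.12,-0.01,0.04,0,0,0,80],[-0.18,-0.01,0.06,0,0,0,80],[-0.18,-0.01,0.06,0,0,0,80],[-0.18,-0.01,0.06,0,0,0,80]]}}

```text
clock: 5.8
ee_pos: [0.5138, 0.0192, 0.0485]
tool_rot: [-0.137, 2.787, 0.025]
wrist_force: [-0.4, -0.1, 0.5]
grip_width: 0.797
```

```bash
python3 - <<'E'
from h import *
s=robot.get_state();print(s['clock'],W2P(s['ee_pos']),s['wrist_force'])
im=imaging.read_camera('top')[:,:,::-1];cv2.imwrite('pics/t3.png',im)
R=(225,205,330,235)
c=im[200:240,245:315];hsv=cv2.cvtColor(c,cv2.COLOR_BGR2HSV)
m=mask(c,(75,100,40),(98,255,255));ys,xs=np.nonzero(m)
for x in range(5,70,4):
    y=ys[xs==x]; 
    if len(y):print(x+245,y.min()+200,y.max()+200,W2P(plane('top',(x+245,y.max()+200.5),.07)))
E
```

```text
5.8 [-0.09114608 -0.00036064  0.04845583] [-0.35413825 -0.11267336  0.52923352]
270 214 214 [-0.0886084   0.02134423  0.07      ]
278 212 213 [-8.79711383e-02  7.25732832e-05  7.00000000e-02]
298 211 211 [-0.08770042 -0.05293926  0.07      ]
```

Call:
{"name": "step_arm", "arguments": {"steps": [[0.3,0,-0.14,0,0,0,80],[0.74,0,-0.59,0,0,0,80],[0.74,0,-0.59,0,0,0,80],[0.74,0,-0.59,0,0,0,80]]}}

```text
clock: 6.35
ee_pos: [0.4247, 0.0111, 0.0797]
tool_rot: [-0.138, 2.784, 0.029]
wrist_force: [-0.9, -0.0, -0.7]
grip_width: 0.799
```

Call:
{"name": "step_arm", "arguments": {"steps": [[-0.17,0,-0.47,0,0.028,0,90],[-0.34,0,-0.94,0,0.0557,0,100],[-0.34,0,-0.94,0,0.0557,0,100],[-0.34,0,-0.94,0,0.0557,0,100]]}}

```text
clock: 6.85
ee_pos: [0.4244, 0.0102, 0.1761]
tool_rot: [0.152, -3.135, 0.001]
wrist_force: [-0.5, -0.2, 0.1]
grip_width: 0.997
```

Call:
{"name": "step_arm", "arguments": {"steps": [[0,0,-0.5,0,0,0,100],[0,0,-1,0,0,0,100],[0,0,-1,0,0,0,100]]}}

```text
clock: 7.22
ee_pos: [0.4241, 0.0099, 0.2811]
tool_rot: [-0.154, 3.13, 0.003]
wrist_force: [0.3, -0.0, -0.6]
grip_width: 0.998
```

```bash
python3 - <<'E'
from h import *
np.set_printoptions(suppress=True,precision=4)
s=robot.get_state();print(s['clock'],W2P(s['ee_pos']),s['tool_rot'],s['q'],s['wrist_force'])
im=imaging.read_camera('top')[:,:,::-1];cv2.imwrite('pics/t4.png',im)
sd=imaging.read_camera('side')[:,:,::-1];cv2.imwrite('pics/s4.png',sd)
M=mask(im,(75,100,40),(98,255,255))[200:240,245:315];ys,xs=np.nonzero(M);print(len(xs))
o=np.zeros((480,800,3),np.uint8);o[:,:400]=cv2.resize(im[120:240,225:325],(400,480),interpolation=2);o[:,400:]=cv2.resize(sd[170:338,160:300],(400,480),interpolation=2)
cv2.imwrite('pics/m4.png',cv2.convertScaleAbs(o,alpha=1.6))
E
```

```text
7.225 [-0.1814 -0.0008  0.2811] [-0.154   3.1301  0.0027] [ 0.5068 -0.4315 -0.23    0.0019 -1.7646 -1.9789] [ 0.27   -0.0292 -0.5952]
2
```

View pics/m4.png

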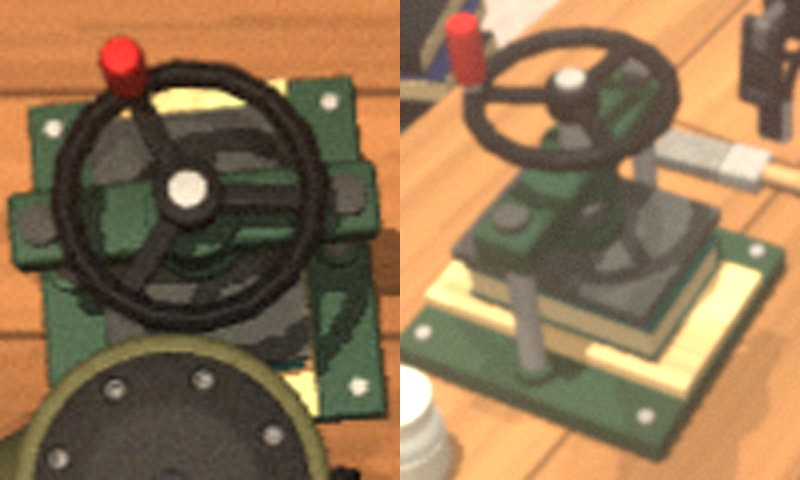

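Call:
{"name": "step_arm", "arguments": {"steps": [[0,0,-0.6,0,0,0,100],[-0.5,0,-0.6,0,0,0,100],[-1,0,-0.6,0,0,0,100],[-1,0,-0.6,0,0,0,100]]}}

```text
clock: 7.82
ee_pos: [0.5244, 0.0206, 0.332]
tool_rot: [0.153, -3.129, 0.003]
wrist_force: [-0.0, 0.4, -1.0]
grip_width: 0.997
```

Call:
{"name": "step_arm", "arguments": {"steps": [[-0.5,0.1,0,0,0,0,100],[-1,0.2,0,0,0,0,100],[-1,0.2,0,0,0,0,100],[-1,0.2,0,0,0,0,100]]}}

```text
clock: 8.32
ee_pos: [0.6201, 0.0496, 0.3378]
tool_rot: [0.154, -3.138, 0.001]
wrist_force: [0.2, -1.3, 0.1]
grip_width: 1.005
```

```bash
python3 - <<'E'
from h import *
np.set_printoptions(suppress=True,precision=4)
s=robot.get_state();print(s['clock'],W2P(s['ee_pos']),s['tool_rot'],s['q'],s['wrist_force'])
S=lambda u,v:(160+(u-400+.5)/2.857-.5,170+(v+.5)/2.857-.5)
for z in(.038,.042):print('book FL bottom',W2P(plane('side',S(657,357),z)),'FR',W2P(plane('side',S(715,262),z)))
print(cmd(P2W(.0667,.0271,.34),tilt(0),s));print(cmd(P2W(.0667,.0271,.253),tilt(0),s))
im=imaging.read_camera('wrist')[:,:,::-1];cv2.imwrite('pics/w5.png',im);m=imaging.camera_model('wrist')
M=mask(im,(0,150,60),(8,255,255))|mask(im,(172,150,60),(180,255,255))
n,l,st,c=cv2.connectedComponentsWithStats(M);i=1+np.argmax(st[1:,4]);print(st[i],c[i],W2P(plane('w',c[i],.275,m)))
E
```

```text
8.325 [0.0176 0.0194 0.3378] [ 0.1545 -3.1378  0.0005] [ 0.4013  0.1394  0.3861  0.0003 -1.8176 -1.8737] [ 0.2349 -1.2822  0.1329]
book FL bottom [-0.0839  0.0484  0.038 ] FR [-0.0785 -0.0625  0.038 ]
book FL bottom [-0.0858  0.0514  0.042 ] FR [-0.0804 -0.059   0.042 ]
(array([-0.491,  0.076, -0.022]), array([-0.0001, -0.    ,  0.0001]))
(array([-0.491,  0.077,  0.848]), array([-0.0001, -0.    ,  0.0001]))
[ 276  264   38   64 1995] [293.994  296.2165] [0.0687 0.0295 0.275 ]
```

View pics/w5.png

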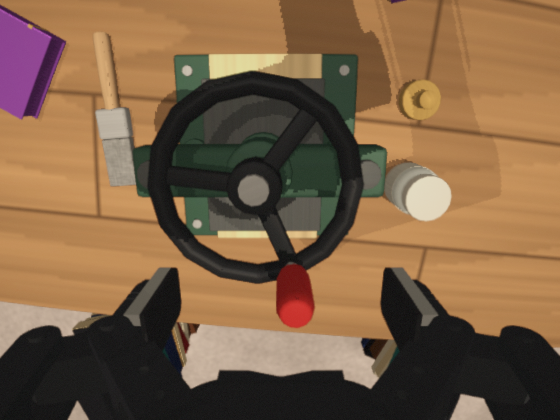

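Handle at (295,297), clear between the open fingers; the book is hidden under the platen, with board showing at both ends. Descending on the handle.

Call:
{"name": "step_arm", "arguments": {"steps": [[-0.49,0.08,0,0,0,0,100],[-0.49,0.08,0,0,0,0,100],[-0.49,0.08,0.4,0,0,0,100],[-0.49,0.08,0.8,0,0,0,100],[-0.49,0.08,0.84,0,0,0,100],[-0.49,0.08,0.84,0,0,0,100]]}}

```text
clock: 9.12
ee_pos: [0.6687, 0.0621, 0.2578]
tool_rot: [-0.154, 3.133, 0.001]
wrist_force: [-0.1, 0.3, 0.6]
grip_width: 1.002
```

Call:
{"name": "step_arm", "arguments": {"steps": [[0,0,0,0,0,0,25],[0,0,0,0,0,0,10],[0,0,0,0,0,0,0],[0,0,0,0,0,0,0],[0,0,0,0,0,0,0],[0,0,0,0,0,0,0],[0,0,0,0,0,0,0]], "force": 60}}

```text
clock: 10.0
ee_pos: [0.6693, 0.0628, 0.2552]
tool_rot: [-0.154, 3.135, 0.001]
wrist_force: [1.8, 1.0, 4.3]
grip_width: 0.277
```

```bash
cat > arc.py <<'E'
from h import *
import sys
def rows(a0,n,st,r=.072):
    out=[]
    for k in range(1,n+1):
        a=a0-k*st; d=np.array([r*(np.cos(a)-np.cos(a0)),r*(np.sin(a)-np.sin(a0)),-.00477*k*st])
        out.append([round(-d[0]*10,3),round(d[1]*10,3),round(-d[2]*10,3)])
    return out
s=robot.get_state();p=W2P(s['ee_pos']);a=np.arctan2(p[1],p[0]);f=s['wrist_force']
fp=np.array([np.cos(YAW)*f[0]+np.sin(YAW)*f[1],-np.sin(YAW)*f[0]+np.cos(YAW)*f[1]])
print('t',s['clock'],'p',p.round(4),'r',np.hypot(*p[:2]).round(4),'ang',a.round(3),'tang pull',(fp@[-np.sin(a),np.cos(a)]).round(2),'rad',(fp@[np.cos(a),np.sin(a)]).round(2),'fz',f[2].round(2),'grip',s['grip_width'].round(3),'rot',s['tool_rot'].round(3))
a0=float(sys.argv[3]) if len(sys.argv)>3 else a
print(rows(a0,int(sys.argv[1]),float(sys.argv[2])))
E
python3 arc.py 12 .1
```

```text
Traceback (most recent call last):
  File "arc.py", line 11, in <module>
    print('t',s['clock'],'p',p.round(4),'r',np.hypot(*p[:2]).round(4),'ang',a.round(3),'tang pull',(fp@[-np.sin(a),np.cos(a)]).round(2),'rad',(fp@[np.cos(a),np.sin(a)]).round(2),'fz',f[2].round(2),'grip',s['grip_width'].round(3),'rot',s['tool_rot'].round(3))
                                                                                                                                                                                                            ^^^^^^^^^^^^^^^^^^^^^
AttributeError: 'float' object has no attribute 'round'
```

```bash
sed -i "s/s\['grip_width'\].round(3)/round(s['grip_width'],3)/" arc.py; python3 arc.py 12 .1
```

```text
t 10.0 p [0.0678 0.0278 0.2552] r 0.0733 ang 0.389 tang pull 0.07 rad 2.05 fz 4.3 grip 0.277 rot [-1.540e-01  3.135e+00  1.000e-03]
[[np.float64(-0.024), np.float64(-0.068), np.float64(0.005)], [np.float64(-0.041), np.float64(-0.138), np.float64(0.01)], [np.float64(-0.051), np.float64(-0.209), np.float64(0.014)], [np.float64(-0.054), np.float64(-0.281), np.float64(0.019)], [np.float64(-0.049), np.float64(-0.353), np.float64(0.024)], [np.float64(-0.038), np.float64(-0.424), np.float64(0.029)], [np.float64(-0.019), np.float64(-0.493), np.float64(0.033)], [np.float64(0.006), np.float64(-0.561), np.float64(0.038)], [np.float64(0.038), np.float64(-0.625), np.float64(0.043)], [np.float64(0.077), np.float64(-0.686), np.float64(0.048)], [np.float64(0.121), np.float64(-0.743), np.float64(0.052)], [np.float64(0.171), np.float64(-0.795), np.float64(0.057)]]
```

Call:
{"name": "step_arm", "arguments": {"steps": [[-0.024,-0.068,0.005,0,0,0,0],[-0.041,-0.138,0.01,0,0,0,0],[-0.051,-0.209,0.014,0,0,0,0],[-0.054,-0.281,0.019,0,0,0,0],[-0.049,-0.353,0.024,0,0,0,0],[-0.038,-0.424,0.029,0,0,0,0],[-0.019,-0.493,0.033,0,0,0,0],[0.006,-0.561,0.038,0,0,0,0],[0.038,-0.625,0.043,0,0,0,0],[0.077,-0.686,0.048,0,0,0,0],[0.121,-0.743,0.052,0,0,0,0],[0.171,-0.795,0.057,0,0,0,0]]}}

```text
clock: 11.5
ee_pos: [0.6606, -0.0175, 0.2495]
tool_rot: [-0.155, 3.133, 0.003]
wrist_force: [3.6, 5.6, 4.8]
grip_width: 0.273
```

```bash
sed -i 's/round(-d\[0\]\*10,3)/float(round(-d[0]*10,3))/;s/round(d\[1\]\*10,3)/float(round(d[1]*10,3))/' arc.py; python3 arc.py 10 .08 -.811
```

```text
t 11.5 p [ 0.0513 -0.0513  0.2495] r 0.0726 ang -0.785 tang pull 6.65 rad -0.8 fz 4.79 grip 0.273 rot [-1.550e-01  3.133e+00  3.000e-03]
[[0.043, -0.038, np.float64(0.004)], [0.089, -0.072, np.float64(0.008)], [0.138, -0.103, np.float64(0.011)], [0.189, -0.13, np.float64(0.015)], [0.242, -0.152, np.float64(0.019)], [0.297, -0.17, np.float64(0.023)], [0.353, -0.184, np.float64(0.027)], [0.41, -0.193, np.float64(0.031)], [0.467, -0.197, np.float64(0.034)], [0.525, -0.197, np.float64(0.038)]]
```

Call:
{"name": "step_arm", "arguments": {"steps": [[0.043,-0.038,0.004,0,0,0,0],[0.089,-0.072,0.008,0,0,0,0],[0.138,-0.103,0.011,0,0,0,0],[0.189,-0.13,0.015,0,0,0,0],[0.242,-0.152,0.019,0,0,0,0],[0.297,-0.17,0.023,0,0,0,0],[0.353,-0.184,0.027,0,0,0,0],[0.41,-0.193,0.031,0,0,0,0],[0.467,-0.197,0.034,0,0,0,0],[0.525,-0.197,0.038,0,0,0,0]]}}

```text
clock: 12.75
ee_pos: [0.6105, -0.0428, 0.2457]
tool_rot: [-0.154, 3.133, 0.001]
wrist_force: [5.5, 1.9, 3.4]
grip_width: 0.275
```

```bash
sed -i 's/round(-d\[2\]\*10,3)/float(round(-d[2]*10,3))/' arc.py; python3 arc.py 4 .06 -1.611
```

```text
t 12.75 p [-0.001  -0.0715  0.2457] r 0.0716 ang -1.585 tang pull 5.59 rad -1.41 fz 3.36 grip 0.275 rot [-1.540e-01  3.133e+00  1.000e-03]
[[0.043, 0.003, 0.003], [0.086, 0.009, 0.006], [0.128, 0.017, 0.009], [0.17, 0.027, 0.011]]
```

Call:
{"name": "step_arm", "arguments": {"steps": [[0.043,0.003,0.003,0,0,0,0],[0.086,0.009,0.006,0,0,0,0],[0.128,0.017,0.009,0,0,0,0],[0.17,0.027,0.011,0,0,0,0]]}}

```text
clock: 13.25
ee_pos: [0.5934, -0.0419, 0.2446]
tool_rot: [-0.154, 3.133, 0.001]
wrist_force: [7.4, 1.6, 3.0]
grip_width: 0.276
```

```bash
python3 arc.py 4 .06 -1.851;  python3 arc.py 4 .06 -2.091|tail -1; python3 arc.py 4 .05 -2.331|tail -1; python3 arc.py 2 .05 -2.531|tail -1
```

```text
t 13.25 p [-0.018  -0.069   0.2446] r 0.0713 ang -1.825 tang pull 7.06 rad -2.72 fz 3.03 grip 0.276 rot [-1.540e-01  3.133e+00  1.000e-03]
[[0.041, 0.013, 0.003], [0.081, 0.029, 0.006], [0.121, 0.047, 0.009], [0.159, 0.067, 0.011]]
[[0.037, 0.023, 0.003], [0.072, 0.047, 0.006], [0.106, 0.074, 0.009], [0.138, 0.103, 0.011]]
[[0.025, 0.025, 0.002], [0.05, 0.052, 0.005], [0.072, 0.08, 0.007], [0.094, 0.109, 0.01]]
[[0.02, 0.03, 0.002], [0.038, 0.061, 0.005]]
```

Call:
{"name": "step_arm", "arguments": {"steps": [[0.041,0.013,0.003,0,0,0,0],[0.081,0.029,0.006,0,0,0,0],[0.121,0.047,0.009,0,0,0,0],[0.159,0.067,0.011,0,0,0,0]]}}

```text
clock: 13.75
ee_pos: [0.577, -0.037, 0.2434]
tool_rot: [-0.154, 3.133, 0.001]
wrist_force: [6.7, 1.1, 2.9]
grip_width: 0.277
```

```bash
python3 arc.py 4 .06 -2.091
```

```text
t 13.75 p [-0.0338 -0.0625  0.2434] r 0.071 ang -2.067 tang pull 5.76 rad -3.66 fz 2.89 grip 0.277 rot [-1.540e-01  3.133e+00  1.000e-03]
[[0.037, 0.023, 0.003], [0.072, 0.047, 0.006], [0.106, 0.074, 0.009], [0.138, 0.103, 0.011]]
```

Call:
{"name": "step_arm", "arguments": {"steps": [[0.037,0.023,0.003,0,0,0,0],[0.072,0.047,0.006,0,0,0,0],[0.106,0.074,0.009,0,0,0,0],[0.138,0.103,0.011,0,0,0,0]]}}

```text
clock: 14.25
ee_pos: [0.5622, -0.0284, 0.2423]
tool_rot: [-0.153, 3.133, -0.0]
wrist_force: [7.0, 0.0, 2.1]
grip_width: 0.279
```

```bash
python3 arc.py 4 .06 -2.331; python3 arc.py 4 .06 -2.571|tail -1; python3 arc.py 4 .06 -2.811|tail -1
```

```text
t 14.25 p [-0.0477 -0.0525  0.2423] r 0.0709 ang -2.308 tang pull 5.63 rad -4.24 fz 2.08 grip 0.279 rot [-0.153  3.133 -0.   ]
[[0.03, 0.031, 0.003], [0.059, 0.063, 0.006], [0.085, 0.097, 0.009], [0.11, 0.133, 0.011]]
[[0.022, 0.037, 0.003], [0.042, 0.075, 0.006], [0.06, 0.115, 0.009], [0.075, 0.155, 0.011]]
[[0.013, 0.041, 0.003], [0.023, 0.083, 0.006], [0.031, 0.126, 0.009], [0.036, 0.169, 0.011]]
```

Call:
{"name": "step_arm", "arguments": {"steps": [[0.03,0.031,0.003,0,0,0,0],[0.059,0.063,0.006,0,0,0,0],[0.085,0.097,0.009,0,0,0,0],[0.11,0.133,0.011,0,0,0,0]]}}

```text
clock: 14.75
ee_pos: [0.5499, -0.0166, 0.2412]
tool_rot: [-0.152, 3.133, -0.001]
wrist_force: [7.5, -0.9, 0.9]
grip_width: 0.278
```

```bash
python3 arc.py 4 .06 -2.571
```

```text
t 14.75 p [-0.0587 -0.0395  0.2412] r 0.0708 ang -2.549 tang pull 5.5 rad -5.21 fz 0.88 grip 0.278 rot [-1.520e-01  3.133e+00 -1.000e-03]
[[0.022, 0.037, 0.003], [0.042, 0.075, 0.006], [0.06, 0.115, 0.009], [0.075, 0.155, 0.011]]
```

Call:
{"name": "step_arm", "arguments": {"steps": [[0.024,0.036,0.003,0,0,0,0],[0.046,0.073,0.006,0,0,0,0],[0.066,0.112,0.009,0,0,0,0],[0.083,0.152,0.011,0,0,0,0]]}}

```text
clock: 15.25
ee_pos: [0.5407, -0.0022, 0.2401]
tool_rot: [-0.152, 3.132, -0.001]
wrist_force: [11.1, -2.6, 0.2]
grip_width: 0.279
```

```bash
python3 arc.py 4 .06 -2.811
```

```text
t 15.25 p [-0.0665 -0.0243  0.2401] r 0.0708 ang -2.791 tang pull 7.17 rad -8.84 fz 0.17 grip 0.279 rot [-1.520e-01  3.132e+00 -1.000e-03]
[[0.013, 0.041, 0.003], [0.023, 0.083, 0.006], [0.031, 0.126, 0.009], [0.036, 0.169, 0.011]]
```

Call:
{"name": "step_arm", "arguments": {"steps": [[0.004,0.043,0.003,0,0,0,0],[0.006,0.088,0.006,0,0,0,0],[0.007,0.133,0.009,0,0,0,0]]}}

```text
clock: 15.62
ee_pos: [0.5367, 0.0087, 0.2393]
tool_rot: [-0.15, 3.138, -0.007]
wrist_force: [-0.3, -10.5, 3.5]
grip_width: 0.278
```

```bash
python3 arc.py 4 .05 -2.991
```

```text
t 15.625 p [-0.0694 -0.0131  0.2393] r 0.0707 ang -2.955 tang pull 10.0 rad 3.2 fz 3.49 grip 0.278 rot [-0.15   3.138 -0.007]
[[0.005, 0.036, 0.002], [0.007, 0.072, 0.005], [0.008, 0.108, 0.007], [0.007, 0.144, 0.01]]
```

Call:
{"name": "step_arm", "arguments": {"steps": [[0.006,0.036,0.002,0,0,0,0],[0.009,0.072,0.005,0,0,0,0]]}}

```text
clock: 15.88
ee_pos: [0.535, 0.0152, 0.2389]
tool_rot: [-0.15, 3.138, -0.008]
wrist_force: [2.0, -11.2, 3.0]
grip_width: 0.277
```

```bash
python3 arc.py 3 .03 -3.091
```

```text
t 15.875 p [-0.0705 -0.0064  0.2389] r 0.0707 ang -3.051 tang pull 11.42 rad 0.16 fz 3.03 grip 0.277 rot [-0.15   3.138 -0.008]
[[0.001, 0.022, 0.001], [0.001, 0.043, 0.003], [0.0, 0.065, 0.004]]
```

Call:
{"name": "step_arm", "arguments": {"steps": [[0.001,0.012,0.001,0,0,0,0]]}}

```text
clock: 16.0
ee_pos: [0.5348, 0.0164, 0.2388]
tool_rot: [-0.15, 3.138, -0.008]
wrist_force: [0.8, -11.6, 3.5]
grip_width: 0.277
```

```bash
python3 arc.py 1 .03 -3.091
```

```text
t 16.0 p [-0.0706 -0.0053  0.2388] r 0.0707 ang -3.067 tang pull 11.54 rad 1.23 fz 3.47 grip 0.277 rot [-0.15   3.138 -0.008]
[[0.001, 0.022, 0.001]]
```

Call:
{"name": "step_arm", "arguments": {"steps": [[0,0,0,0,0,0,0],[0,0,0,0,0,0,0],[0,0,0,0,0,0,0],[0,-0.015,0,0,0,0,0],[0,-0.015,0,0,0,0,0],[0,-0.015,0,0,0,0,100],[0,-0.015,0,0,0,0,100],[0,-0.015,0,0,0,0,100],[0,-0.015,0,0,0,0,100],[0,-0.015,0,0,0,0,100]]}}

```text
clock: 17.25
ee_pos: [0.5353, 0.0185, 0.2379]
tool_rot: [-0.154, 3.137, 0.001]
wrist_force: [0.4, -0.3, 0.5]
grip_width: 1.0
```

Call:
{"name": "step_arm", "arguments": {"steps": [[0,0,-0.3,0,0,0,100],[0,0,-0.6,0,0,0,100],[0,0,-1,0,0,0,100],[0.5,0,-1,0,0,0,100],[1,0,-1,0,0,0,100],[1,0,-1,0,0,0,100],[1,0,-1,0,0,0,100]]}}

```text
clock: 18.12
ee_pos: [0.4357, 0.0087, 0.338]
tool_rot: [-0.155, 3.136, 0.002]
wrist_force: [-0.0, 0.1, 0.0]
grip_width: 0.995
```

```bash
python3 - <<'E'
from h import *
s=robot.get_state();print(s['clock'],W2P(s['ee_pos']),s['wrist_force'])
im=imaging.read_camera('top')[:,:,::-1];sd=imaging.read_camera('side')[:,:,::-1]
o=np.zeros((480,800,3),np.uint8);o[:,:400]=cv2.resize(im[120:240,225:325],(400,480),interpolation=2);o[:,400:]=cv2.resize(sd[170:338,160:300],(400,480),interpolation=2)
cv2.imwrite('pics/m6.png',cv2.convertScaleAbs(o,alpha=1.6))
a=cv2.imread('pics/side0.png');d=cv2.absdiff(a,sd).max(2);b=cv2.imread('pics/top0.png');e=cv2.absdiff(b,im).max(2)
print('jar/weight diff side',(d[290:370,135:225]>40).sum(),'top jar/weight',(e[155:228,185:220]>40).sum(),'brush',(e[155:235,335:365]>40).sum())
E
```

```text
18.125 [-0.16989375 -0.00317678  0.33804714] [-0.02292501  0.09772009  0.01092446]
jar/weight diff side 0 top jar/weight 156 brush 0
```

View pics/m6.png

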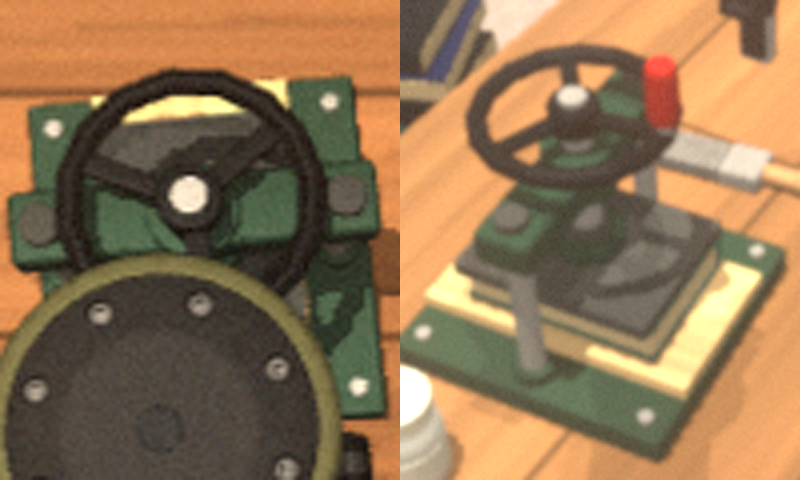

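The platen sits on the book, the wheel is free and the arm is clear. The side view shows the jar and paperweight unmoved. The top-view difference there is most likely the arm's shadow or outline.

```bash
python3 -c "
from station import job; print(job.job_done())"
```

```text
the job is handed in; nothing more can be done
None
```

I slid the book in under the platen, wound the wheel until the platen nipped it, let go, backed the arm off, and handed the job in at about 18 s.

- **Book position:** I pushed its front edge with two spread, tilted fingers. Its front edge ended about 84–88 mm in front of the screw axis, against a target of 85 mm. It is within about 5 mm of centre across and square to within about 0.05 rad. The last side picture shows it lying flush under the platen.
- **Winding:** I wound clockwise about 3.4 rad. The pull was 5.5–7 N while the screw ran free, then rose 10.0, 11.4 and 11.5 N, and I stopped there. That is about 85 N on the book by the 1 N per 15 N rule; the force on the book itself could not be measured.
- **Letting go:** The wheel has been released, the gripper is open and clear, and the wrist force reads about 0.
- **Bystanders:** The side view shows no change at the jar and paperweight, and the top view none at the brush. The top view did differ by 156 pixels around the jar and paperweight. I put that down to the arm or its shadow and did not check it further.
- **Where things went off plan:**
    - A first, steeper tilt ran two joints to their range limits (one read about 0.002 rad beyond it), so I reduced the tilt.
    - One radial correction while winding went the wrong way, raising the radial load at the handle to about 9 N. I reversed it on the next step.

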